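# Drive the worn bush out of the ink roller

## Task

The ink roller clamped in the blue vice still has a worn brass bush stuck in one end. Take the wooden drift rod from its tray and push it in at the roller's open end until the bush is driven right out and drops into the white dish, then draw the drift out of the roller again and lay it down flat on the table or in its tray, without dropping it. Leave the brush pot, the paint jar, the roller's handle and the other bush where they are.

Things in the scene. Friction and masses are not known exactly. Their poses are not given: they have to be found in the camera images.
- vice: Low blue vice, fixed, jaws 84 mm wide and 76 mm high, gripping a dark rubber ink roller (48 mm diameter, 140 mm long, 20 mm bore right through, axis level and 64 mm above the table). Origin on the table below the roller's middle; y runs along the roller's axis to the open end, x towards the screw and T-handle (170 mm out, 68 mm high), z up. Jaws, bed and lugs reach 111 mm out to -x.
- bore_mouth (a point): Centre of the bore's open mouth, in the roller's end face at the vice's +y end, 64 mm above the table: the drift goes in here, along the vice's -y direction. From here it is 123 mm down the bore to the inner end of the stuck bush.
- bore_exit (a point): Centre of the bore in the roller's other end face (vice's -y end), 140 mm from bore_mouth; the stuck bush sits in this end. The bush has left the bore when its inner end has come this far, so the drift's leading end must go about 145 mm deep from bore_mouth.
- bush: The stuck brass bush, 20 mm long with a 10 mm hole: a 28 mm flange 3 mm thick against the roller's end face at bore_exit, and a 19.6 mm barrel 17 mm long tight in the bore. Origin at its centre, y along its axis, away from the flange. It takes 10 to 20 N of push for the first 8 mm, then less; after about 14 mm it is loose and tips out into the dish.
- dish: White open dish, 150 mm (x) by 140 mm (y), 22 mm high with 3 mm walls and floor, fixed to the table under the end of the roller that has the bush. Origin at the centre of its underside.
- drift: Pale beech rod, 16 mm diameter, 240 mm long, both ends alike (bevelled, thin blue band), about 45 g. Origin at its centre, x along its length. Starts level in the tray, centre 28 mm up. Gripped at its middle it goes only 110 mm into the bore before the fingers meet the roller: let it go (with 95 mm inside it stays lying in the bore, outer end sagging) and take it again nearer its outer end.
- tray: Dark wooden tool tray, fixed, 264 mm (x) by 74 mm (y), 40 mm high. The drift lies in a 20 mm wide groove along x, sunk 4 mm below the top; it can be gripped only at the finger notch in the middle, 52 mm long (x), cut across the full width, notch floor 6 mm above the table. Origin at the centre of its underside.
- brush_pot: Bystander: blue plastic pot, 76 mm across and 95 mm high, with two brushes standing up to 210 mm above the table. Origin at the centre of its underside.
- paint_jar: Bystander: red paint jar with a white lid, 66 mm in diameter, 85 mm high. Origin at the centre of its underside.
- roller_handle: Bystander: the roller's own handle lying on the table, red wooden grip with a steel fork, 190 mm long (x) and 172 mm wide (y) at the fork, 28 mm high. Origin on the table under the steel neck, fork towards +x.
- old_bush: Bystander: the roller's other brass bush, already out, standing on its 28 mm flange on the table, 20 mm high. Origin at the centre of its underside.
There are look-alikes about, which are no part of the job. What is meant by the dish is not purple, and is the larger of those in its own colour. Several things have the shape of the drift; the one meant has the colours described above.

How it is judged:
By the outcome, as a careful person would: the job done as asked, in the order asked, and still so for the second after the job is handed in, with the robot touching nothing.
It also fails if it takes over 53 s, if anything falls off the work surface, if the arm or the gripper's body presses on something with over 40 N, if the wrist force passes 120 N, or if a joint passes its speed limit or range.

## Robot

A 6-joint arm with a two-finger parallel gripper is mounted at the origin on the work surface. World frame = base frame: x ahead of the robot, y to its left, z up, the work surface at z = 0. Lengths are in m, angles in rad, forces in N, time in s.
With the tool pointing down it reaches from about 0.25 to 0.725 m from the base axis. Payload 9.7 kg.
Tool frame: the origin (TCP) lies at the very end of the fingers, on their centre line; the grasp point (between the pads) lies 19 mm behind it; z points along the fingers, y is the line along which they close (so a half turn about z gives the same grasp; the last joint's range is limited). The gripper opens to 85 mm and grips with 20 to 120 N. Pads are 22 mm wide; open, the fingers measure 114 mm over their backs; the gripper's body (76 mm by 85 mm) begins 54 mm behind the grasp point. The pads swing forward as they close: fully open they stand 13 mm farther back than shut.
Start: joints at [1.168, 0.087, 0.176, 1.66, 0, 1.571], TCP at [0.216, 0.506, 0.231] pointing down, gripper open.
Joint ranges: [-3.13, 3.13], [-0.85, 1.81], [-1.15, 1.24], [-2.2, 2.28], [-1.44, 1.52], [-3.14, 3.14]. Speed limits (rad/s): [2.22, 2.22, 2.57, 3.14, 3.14, 3.14].

## Interface

Orientations are given as a rotation vector (axis times angle).
In Python, from plant import * gives the robot as it stands.
- The arm moves only by the shell command python3 -m handwheel 'ROWS' [FORCE]. ROWS is JSON, a list of rows, each a list of 5 numbers: the shift along the world's x, y, z in mm, then the turn about the world's z in degrees, then the finger opening in mm, from 0 to 85.4. A call has 1 to 12 rows; each row shifts and turns the commanded pose from where the row before left it; what a row does not reach is not made up. A row lasts 1/8 s, in which the tool goes at most 62.5 mm and 10.7 degrees, less where a joint would pass 70% of its speed; a pose out of reach is approached as far as the arm can. A call with a gripper value outside its range is refused whole. The fingers move at their own pace and stop on an object; FORCE is the grip in N (left out, the last holds). Time passes only in rows, so rows that do not move let the fingers close. It gives the time, the measured TCP pose, the force, the opening and the grip force at its end, in the units of the state.
- get_obs(): the state, without advancing time (a new reading comes with each control period).
- grab_frame(name): name is "side" or "top" or "wrist"; returns (picture, depth): 480x640x3 uint8, red, green, blue; 480x640 float32, m along the optical axis (not along the pixel's ray), 0 where there is no reading.
- get_calibration(name): a dict with "camera_matrix" (3x3 intrinsics, pixels), "world_to_cam" (4x4, takes a point from world to camera coordinates); the wrist camera has in their place "mount" (4x4, takes a point from camera to tool coordinates, whose origin is the TCP and whose axes are the flange's). Camera axes: x right, y up, looking along -z (the intrinsics and any distortion apply to the point x, -y, -z); pixel columns grow to the right and rows downward; lengths in m; the calibration is good to about 2 mm. A picture is of the moment at which its call begins: read the wrist's pose just before it. get_calibration takes no time and is no camera call.
- finish_job(): hands the job in; it is judged then, once.
Trained networks look in the newest picture that a camera, given by its name, has taken for a name from the list of things; names that differ only in an ending like _2 or _b are one class to them, and where a whole thing is asked for, a point or a joint stands for the part that bears it (a point fixed in the world has none). Each returns a list of dicts, best first, with "p" (0 to 1); they miss things now and then, are a little off and sometimes report something else, mostly with a low value. They report only what shows in the picture. A call takes as long as a camera call. They do not tell look-alikes from the thing itself.
- search_frame(camera, query): "point" ([column, row] in pixels, amid what is visible of it).
- pinpoint(camera, query): "point" ([column, row] in pixels: a listed point, or the origin of a listed thing).
The state is a dict: "time": time; "joints": joint angles; "joint_vel": joint speeds; "effort": joint torques, N m; "eef_pos": TCP position; "tool_rot": TCP orientation; "contact_force": force on the tool from outside, world axes, zero at the start; "ft_torque": the same for the moment, N m; "finger_gap": finger opening in m; "finger_force": force on a finger pad.
Only numpy, scipy, OpenCV 4.12 (cv2) and the standard library are available. Lean on these libraries where they do the work, as an engineer would, in place of code of your own. Each camera call takes 0.05 s, during which the arm holds its last target. There are 200 camera calls.

## Working session

There is one attempt and no reset: what is moved stays moved. The work goes in short steps, Python scripts to look and compute and a shell command to move; the robot and the scene stay as the last step left them, time stands still between calls to the robot, and variables do not carry over. Pictures are saved under pics/ and viewed, at most 10 in all, crops included, and the job is handed in when it is done.

```bash
mkdir -p pics; ls
cat > h.py <<'E'
from plant import *
import numpy as np, cv2
def save(n,f): cv2.imwrite('pics/'+f,cv2.cvtColor(n,cv2.COLOR_RGB2BGR))
def w2c(cam):
    c=get_calibration(cam); K=np.array(c['camera_matrix'])
    if 'world_to_cam' in c: return K,np.array(c['world_to_cam'])
    o=get_obs(); T=np.eye(4); T[:3,:3]=cv2.Rodrigues(np.array(o['tool_rot'],float))[0]; T[:3,3]=o['eef_pos']
    return K,np.linalg.inv(T@np.array(c['mount']))
def ray(cam,uv,KT=None):
    K,T=KT or w2c(cam); Ti=np.linalg.inv(T)
    d=np.array([(uv[0]-K[0,2])/K[0,0],-(uv[1]-K[1,2])/K[1,1],-1]); return Ti[:3,3],Ti[:3,:3]@d
def at_z(cam,uv,z,KT=None):
    o,d=ray(cam,uv,KT); return o+d*(z-o[2])/d[2]
def at_d(cam,uv,dep,KT=None):
    o,d=ray(cam,uv,KT); return o+d*dep
def proj(cam,P,KT=None):
    K,T=KT or w2c(cam); p=T[:3,:3]@np.array(P)+T[:3,3]; return K[0,0]*p[0]/-p[2]+K[0,2],K[1,1]*-p[1]/-p[2]+K[1,2]
E
python3 - <<'E'
from h import *
np.set_printoptions(precision=4,suppress=True)
o=get_obs(); print(o)
for c in('top','side'):
    im,d=grab_frame(c); save(im,c+'0.png'); np.save(c+'_d.npy',d); cal=get_calibration(c); print({k:v for k,v in cal.items()})
    for q in('drift','tray','vice','bore_mouth','bore_exit','bush','dish','brush_pot','paint_jar','roller_handle','old_bush'):
        r=pinpoint(c,q)
        for x in r[:4]:
            u,v=map(int,np.round(x['point'])); dd=d[min(max(v,0),479),min(max(u,0),639)]
            print(c,q,round(x['p'],2),np.round(x['point'],1),at_d(c,x['point'],dd))
E
```

```text
pics
{'time': 0.0, 'joints': array([ 1.168 ,  0.0875,  0.1752,  1.6598, -0.    ,  1.5708]), 'joint_vel': array([-0.0001, -0.0007,  0.0017,  0.    ,  0.0004, -0.0002]), 'effort': array([  0.0012, -52.0389,  46.4803,   0.0161,   0.0001,  -0.    ]), 'eef_pos': array([0.2155, 0.5058, 0.2306]), 'tool_rot': array([-0.6284, -3.0779,  0.002 ]), 'contact_force': array([ 0.1636,  0.1114, -0.3333]), 'ft_torque': array([0.0148, 0.0428, 0.0178]), 'finger_force': 0.0, 'finger_gap': 0.08584091538775819}
{'camera_matrix': array([[568.0557,   0.    , 327.2576],
       [  0.    , 568.0557, 245.352 ],
       [  0.    ,   0.    ,   1.    ]]), 'world_to_cam': array([[ 0.0039, -0.9999, -0.0154,  0.0476],
       [ 0.9917,  0.0019,  0.1287, -0.4849],
       [-0.1287, -0.0158,  0.9916, -1.8132],
       [ 0.    ,  0.    ,  0.    ,  1.    ]])}
top drift 0.7 [168.8 299.9] [0.3072 0.5643 0.0132]
top drift 0.54 [229.2 263.3] [0.4277 0.3711 0.0094]
top tray 0.85 [229.5 263.8] [0.4232 0.3646 0.0384]
top vice 0.77 [389.  230.6] [ 0.526  -0.1472  0.0799]
top bore_mouth 0.81 [371.8 237.8] [ 0.5035 -0.0929  0.0756]
top
[... 1108 characters left out ...]
0362]
side tray 0.77 [312.3 348.7] [0.433  0.3566 0.0056]
side vice 0.91 [323.1 209.3] [ 0.5249 -0.0834  0.0588]
side bore_mouth 0.69 [323.5 206.2] [ 0.5303 -0.1068  0.0499]
side bore_exit 0.89 [323.1 180.5] [ 0.5511 -0.1817  0.0842]
side bore_exit 0.31 [323.5 209.8] [ 0.5254 -0.0889  0.0521]
side dish 0.82 [323.7 183.6] [ 0.5434 -0.1611  0.0898]
side dish 0.77 [268.7 248.6] [0.6486 0.0563 0.004 ]
side brush_pot 0.95 [215.8 287. ] [0.7239 0.2511 0.0341]
side paint_jar 0.66 [201.  330.2] [0.702  0.3934 0.0395]
side roller_handle 0.8 [332.5 146. ] [ 0.599  -0.4716  0.0022]
side roller_handle 0.32 [322.5 183. ] [ 0.5493 -0.1686  0.0852]
side old_bush 0.53 [283.9 167.2] [ 0.7239 -0.3147  0.0051]
```

View pics/top0.png

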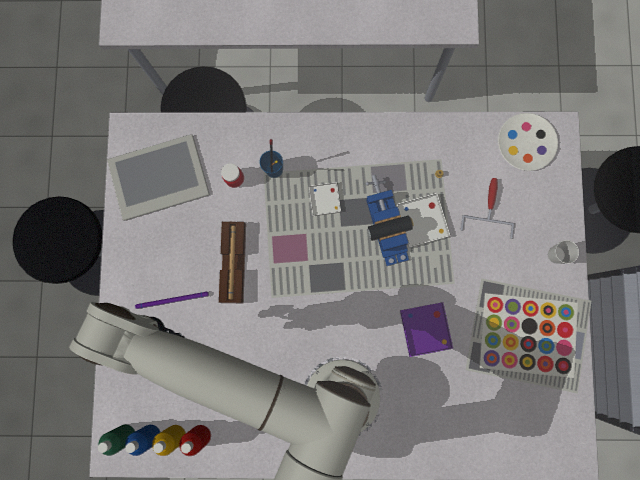

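View pics/side0.png

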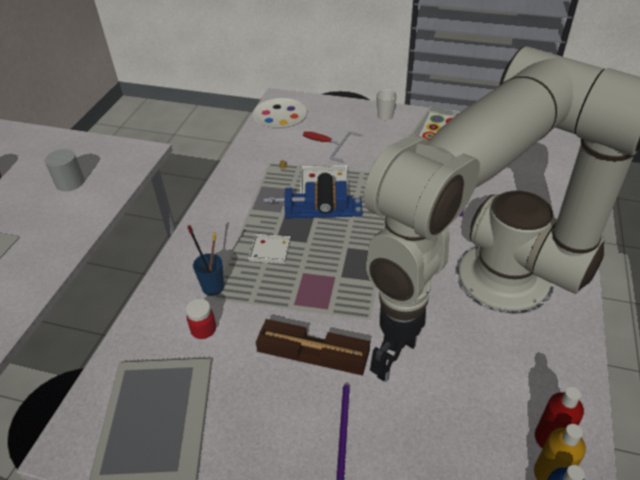

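Candidates for the drift, in the top view:
- the pale rod in the tray at (232,262)
- the purple rod at (174,300)
- the thin grey rod at (333,156)

The pale one in the tray matches the description. The white dish under the roller at (425,220) is larger than the white one at (325,199), and the purple one at (427,328) is ruled out by colour. Next I'll take a close crop and measure the drift and roller from the depth images.

```bash
cat >> h.py <<'E'
def cloud(cam,d,KT=None):
    K,T=KT or w2c(cam); v,u=np.mgrid[0:480,0:640]
    P=np.stack([(u-K[0,2])/K[0,0]*d,-(v-K[1,2])/K[1,1]*d,-d],-1); Ti=np.linalg.inv(T)
    W=P@Ti[:3,:3].T+Ti[:3,3]; W[d==0]=np.nan; return W
def line(P):
    c=P.mean(0); return c,np.linalg.svd(P-c,full_matrices=False)[2][0]
E
python3 - <<'E'
from h import *
np.set_printoptions(precision=4,suppress=True)
o=get_obs(); R=cv2.Rodrigues(o['tool_rot'])[0]; print('tool',R.T)
cr=[]
for c in('top','side'):
    im=cv2.cvtColor(cv2.imread(f'pics/{c}0.png'),cv2.COLOR_BGR2RGB); W=cloud(c,np.load(c+'_d.npy')); z=W[...,2]
    hsv=cv2.cvtColor(im,cv2.COLOR_RGB2HSV)
    m=(hsv[...,0]>8)&(hsv[...,0]<25)&(hsv[...,1]>70)&(hsv[...,2]>120)&(abs(W[...,0]-.427)<.16)&(abs(W[...,1]-.363)<.06)
    P=W[m]; ctr,dr=line(P[:,:2]); t=(P[:,:2]-ctr)@dr; print(c,'drift',len(P),ctr,dr,t.min(),t.max(),np.median(P[:,2]))
    r=(abs(W[...,0]-.525)<.12)&(abs(W[...,1]+.155)<.1)&(hsv[...,2]<75)&(z>.078)&(z<.1)
    P=W[r]; ctr,dr=line(P[:,:2]); t=(P[:,:2]-ctr)@dr; print(c,'roller',len(P),ctr,dr,t.min(),t.max(),ctr+dr*t.min(),ctr+dr*t.max(),np.percentile(P[:,2],[5,50,95]))
    a=im[205:320,180:280] if c=='top' else im[140:380,230:400]
    cr.append(cv2.resize(a,(400,460) if c=='top' else (400,560),interpolation=cv2.INTER_CUBIC))
h=max(a.shape[0] for a in cr); save(np.hstack([cv2.copyMakeBorder(a,0,h-a.shape[0],0,0,cv2.BORDER_CONSTANT) for a in cr]),'crop1.png')
E
```

```text
tool [[-0.92   0.392  0.   ]
 [ 0.392  0.92  -0.   ]
 [-0.    -0.    -1.   ]]
top drift 174 [0.4319 0.3604] [-0.9999  0.0164] -0.11618471100639596 0.11875247165743943 0.03534549677680132
top roller 465 [ 0.5369 -0.1517] [ 0.2579 -0.9662] -0.06767873792530957 0.06736694834690747 [ 0.5195 -0.0863] [ 0.5543 -0.2167] [0.079  0.0853 0.0928]
side drift 214 [0.4378 0.3621] [-0.9998  0.0192] -0.10785607631026288 0.12215328598218006 0.03545603433241151
side roller 411 [ 0.5368 -0.1436] [-0.2608  0.9654] -0.07269249418044667 0.06559178069034718 [ 0.5558 -0.2138] [ 0.5197 -0.0803] [0.079  0.0862 0.0924]
```

View pics/crop1.png

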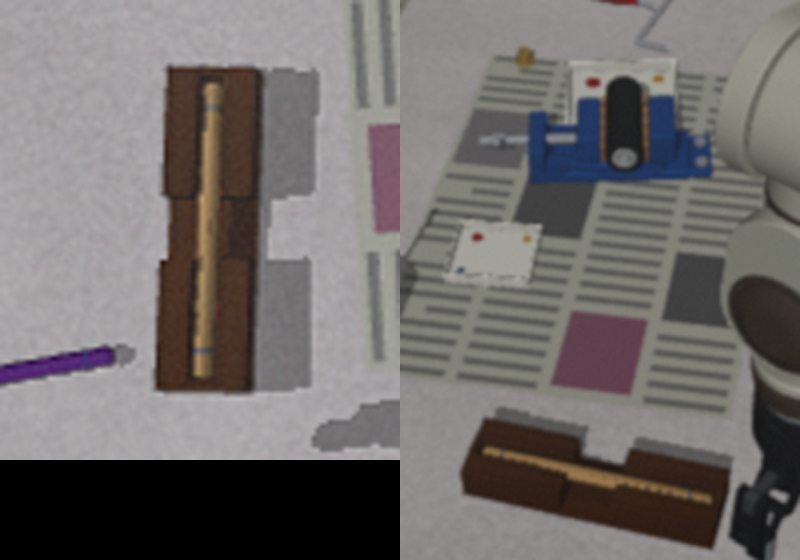

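The crop shows the pale rod with blue end bands lying in the dark tray, with the notch at about (210,228) and the purple rod separate. The roller is in the vice with its open mouth at (626,158). Now moving over the notch.

```bash
python3 -m handwheel '[[40,-27,-10,4.4,85],[44,-30,-20,4.4,85],[44,-29,-20,4.4,85],[44,-29,-20,4.4,85],[43,-30,-20,4.4,85],[0,0,0,0,85],[0,0,0,0,85]]' 80
python3 - <<'E'
from h import *
np.set_printoptions(precision=4,suppress=True)
KT=w2c('wrist'); im,d=grab_frame('wrist'); save(im,'w1.png'); W=cloud('wrist',d,KT)
hsv=cv2.cvtColor(im,cv2.COLOR_RGB2HSV)
m=(hsv[...,0]>8)&(hsv[...,0]<25)&(hsv[...,1]>70)&(hsv[...,2]>110)&(W[...,2]<.05)&(W[...,2]>.03)
P=W[m]; ctr,dr=line(P[:,:2]); t=(P[:,:2]-ctr)@dr; print(len(P),ctr,dr,t.min(),t.max(),np.median(P[:,2]))
print('eef',get_obs()['eef_pos'],'mount',get_calibration('wrist'))
E
```

```text
time: 2.08
eef_pos: [0.4305, 0.361, 0.1415]
tool_rot: [-0.031, -3.141, -0.0]
contact_force: [0.3, 0.6, -0.1]
finger_gap: 0.0849
finger_force: 0.0
7154 [0.4157 0.3597] [ 0.9999 -0.0139] -0.11377779341041114 0.14774408391040092 0.034261227256335625
eef [0.4302 0.3615 0.1418] mount {'camera_matrix': array([[385.5118,   0.    , 326.6045],
       [  0.    , 385.5118, 238.5886],
       [  0.    ,   0.    ,   1.    ]]), 'mount': array([[ 0.    ,  0.9557,  0.2944,  0.0738],
       [ 1.    ,  0.    , -0.0001,  0.0003],
       [-0.0001,  0.2944, -0.9557, -0.1421],
       [ 0.    ,  0.    ,  0.    ,  1.    ]])}
```

View pics/w1.png

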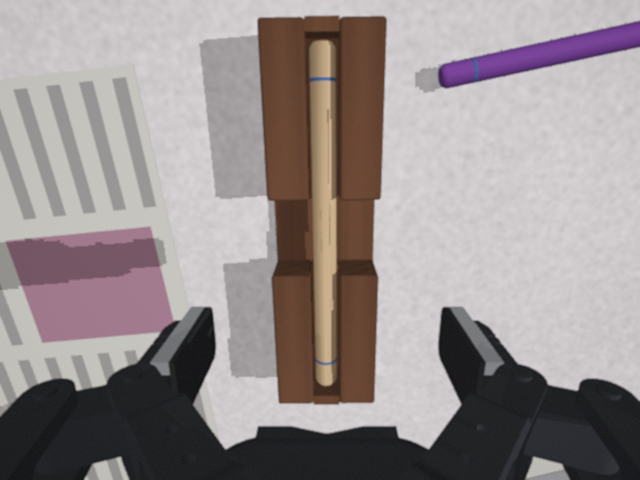

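The wrist view shows the rod from (322,40) to (326,386), square to the fingers, with the notch at about (325,235).

Run:
```python
from h import *
KT=w2c('wrist')
for uv,z in (((322,40),.03),((326,386),.03),((322,78),.036),((326,363),.036),((325,199),.04),((325,262),.04)): print(uv,at_z('wrist',uv,z,KT).round(4))
```

```text
(322, 40) [0.3111 0.3614 0.03  ]
(326, 386) [0.5552 0.3591 0.03  ]
(322, 78) [0.3326 0.361  0.036 ]
(326, 363) [0.5301 0.3596 0.036 ]
(325, 199) [0.405  0.3613 0.04  ]
(325, 262) [0.4481 0.3605 0.04  ]
```

```bash
python3 -m handwheel '[[1,-1,-40,0,85],[0,0,-40,0,85],[0,0,-30,0,85],[0,0,-21,0,85],[0,0,0,0,60],[0,0,0,0,30],[0,0,0,0,5],[0,0,0,0,5],[0,0,0,0,5]]' 80
```

```text
time: 3.25
eef_pos: [0.432, 0.3604, 0.0115]
tool_rot: [0.03, 3.14, 0.002]
contact_force: [-2.2, -0.7, 6.4]
finger_gap: 0.0135
finger_force: 77.9
```

```bash
python3 -m handwheel '[[0,0,20,0,5],[0,0,40,0,5],[0,-40,30,-8,5],[0,-45,30,-8,5],[0,-45,30,-8,5],[0,-45,18,-8,5],[0,-45,0,-8,5],[0,-45,0,-8,5],[0,-45,0,-8,5],[0,-45,0,-9,5],[4,-45,0,-9,5],[0,0,0,0,5]]' 80
python3 -m handwheel '[[0,0,0,0,5],[0,0,0,0,5]]'
python3 - <<'E'
from h import *
print(get_obs()['joints'].round(2))
KT=w2c('wrist'); im,d=grab_frame('wrist'); save(im,'w2.png'); np.savez('w2.npz',d=d,K=KT[0],T=KT[1])
E
```

```text
time: 4.75
eef_pos: [0.4355, -0.0424, 0.1785]
tool_rot: [1.921, 2.485, -0.0]
contact_force: [0.1, 0.0, -1.1]
finger_gap: 0.0133
finger_force: 78.0
time: 5.0
eef_pos: [0.4356, -0.0392, 0.1784]
tool_rot: [-1.912, -2.493, -0.0]
contact_force: [0.5, -0.8, -1.6]
finger_gap: 0.0137
finger_force: 78.0
[-0.09 -0.2  -0.2   1.57  0.    1.22]
```

View pics/w2.png

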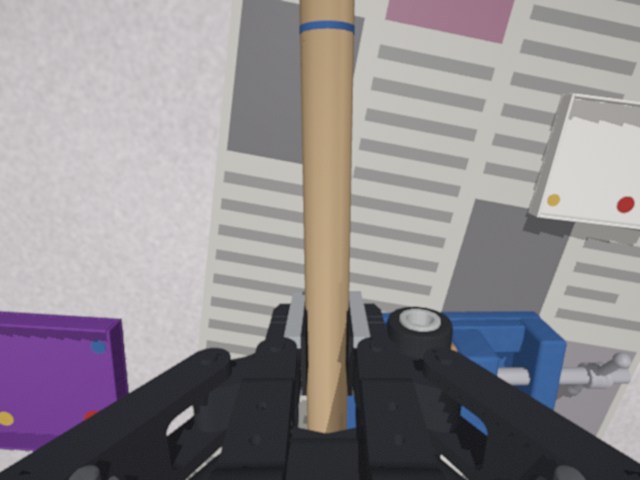

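The wrist view shows the rod held straight between the fingers. The roller's open mouth, a pale ring, is at about (419,320).

Run:
```python
from h import *
np.set_printoptions(precision=4,suppress=True)
f=np.load('w2.npz'); KT=(f['K'],f['T']); im=cv2.cvtColor(cv2.imread('pics/w2.png'),cv2.COLOR_BGR2RGB); W=cloud('wrist',f['d'],KT)
o=get_obs(); R=cv2.Rodrigues(o['tool_rot'])[0]; e=o['eef_pos']; print('tool x',R[:,0],'y',R[:,1],'z',R[:,2],e)
hsv=cv2.cvtColor(im,cv2.COLOR_RGB2HSV); z=W[...,2]
m=(hsv[...,0]>8)&(hsv[...,0]<25)&(hsv[...,1]>60)&(z>.19)&(z<.23)
m[300:]=0
m=cv2.erode(m.astype(np.uint8),np.ones((3,3)))>0
P=W[m]; 
# crest/axis in tool frame
Q=(P-e)@R; t=Q[:,0]; print('rod tool-frame n',len(P),'x range',t.min(),t.max())
for a,b in((.02,.04),(.04,.06),(.06,.08),(.08,.1),(.1,.125)):
    s=Q[(t>a)&(t<b)]; 
    if len(s): print(a,'y mid',(np.percentile(s[:,1],1)+np.percentile(s[:,1],99))/2,'top z',np.percentile(s[:,2],5),'axis z', np.percentile(s[:,2],10)+.008)
uv=(419,321); print('mouth at z=.064',at_z('wrist',uv,.064,KT)); print(pinpoint('wrist','bore_mouth'),[at_z('wrist',x['point'],.064,KT) for x in pinpoint('wrist','bore_mouth')])
r=(hsv[...,2]<70)&(z>.03)&(z<.1)&(f['d']>.2); r[:300]=0; r[:,385:][r[:,385:]]=1
P=W[r&(np.arange(640)[None]>385)]; print('dark',len(P),P.min(0),P.max(0))
# roller end-face outline: side extents & top
save(cv2.resize(im[295:375,370:480],(770,560),interpolation=cv2.INTER_CUBIC),'crop2.png')
```

```text
tool x [-0.2596  0.9657  0.0001] y [0.9657 0.2596 0.0001] z [ 0.0001  0.0001 -1.    ] [ 0.4356 -0.0391  0.1784]
rod tool-frame n 12853 x range 0.015248739920439538 0.10714131315688331
0.02 y mid 0.001405728139365243 top z -0.024453560562776994 axis z -0.016133878106439677
0.04 y mid 0.0014252207562353504 top z -0.024513447416773696 axis z -0.016178254083359878
0.06 y mid 0.0013343341742205676 top z -0.024542258274798653 axis z -0.016247916019194297
0.08 y mid 0.0013622195572894763 top z -0.024566953119286826 axis z -0.01630616169197219
0.1 y mid 0.0014136816576035042 top z -0.024499984528975945 axis z -0.016232768299935373
mouth at z=.064 [ 0.5211 -0.0868  0.064 ]
[{'point': [415.8, 318.4], 'p': 0.6}] [array([ 0.5181, -0.0854,  0.064 ])]
dark 1699 [ 0.4988 -0.1922  0.0441] [ 0.5717 -0.0794  0.0884]
```

View pics/crop2.png

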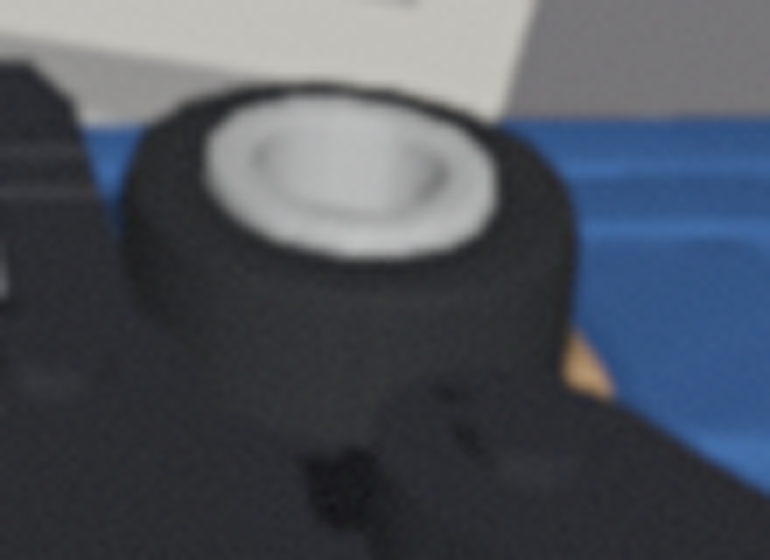

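```bash
python3 -m handwheel '[[15,31,0,0,5],[16,31,0,0,5],[16,30,-20,0,5],[0,0,-50,0,5],[0,0,-45,0,5],[0,0,-16,0,5],[0,0,0,0,5],[0,0,0,0,5]]' 80
cat > chk.py <<'E'
from h import *
np.set_printoptions(precision=4,suppress=True)
o=get_obs(); R=cv2.Rodrigues(o['tool_rot'])[0]; e=o['eef_pos']; print('e',e,'tx',R[:,0],'f',o['contact_force'])
ax=np.array([-.2593,.9658,0]); lx=np.array([.9658,.2593,0])
for c in('top','side'):
    im,d=grab_frame(c); W=cloud(c,d); hsv=cv2.cvtColor(im,cv2.COLOR_RGB2HSV); Q=W-e; a=Q@ax; l=Q@lx; z=W[...,2]
    rod=(hsv[...,0]>8)&(hsv[...,0]<25)&(hsv[...,1]>70)&(abs(l)<.03)&(abs(z-.068)<.02)&(abs(a)>.02)&(hsv[...,2]>100)
    rol=(hsv[...,2]<75)&(z>.08)&(z<.1)&(abs(l)<.03)&(a<-.15)
    for n,m in(('rod',rod),('roller',rol)):
        if m.sum()<10: print(c,n,m.sum()); continue
        p=np.polyfit(a[m],l[m],1); print(c,n,m.sum(),'a',a[m].min(),a[m].max(),'l mid',l[m].mean(),'slope',p[0],'z',np.percentile(z[m],[10,50,90]))
    s=im[140:300,250:420] if c=='side' else im[150:270,330:450]; save(cv2.resize(s,None,fx=4,fy=4,interpolation=cv2.INTER_CUBIC)[:600,:800],f'chk_{c}_{o["time"]:.1f}.png')
E
python3 chk.py; ls pics
```

```text
time: 6.15
eef_pos: [0.4837, 0.0521, 0.0493]
tool_rot: [1.913, 2.49, 0.003]
contact_force: [-0.7, 0.2, -0.4]
finger_gap: 0.0137
finger_force: 78.2
e [0.4837 0.0521 0.0493] tx [-0.2575  0.9663 -0.0004] f [-0.6722  0.2376 -0.4185]
top rod 151 a -0.2819938732553697 0.12072082301573307 l mid 0.006261046503808256 slope -0.054889333404805805 z [0.0666 0.0735 0.0788]
top roller 395 a -0.27813335966140645 -0.15021846290565036 l mid -0.0011582337473845978 slope -0.0002720656106221866 z [0.082  0.0857 0.0913]
side rod 152 a -0.04224006791255322 0.12392427642186098 l mid 0.00029437835163723027 slope 0.011927963778843257 z [0.07   0.0738 0.0774]
side roller 0
chk_side_6.2.png
chk_top_6.2.png
crop1.png
crop2.png
side0.png
top0.png
w1.png
w2.png
```

```bash
sed -i 's/(abs(a)>.02)/(abs(a)>.02)\&(a>-.135)/' chk.py; python3 -m handwheel '[[0,0,-1.5,0,5],[0,0,0,0,5]]'; python3 chk.py
python3 - <<'E'
from h import *
a=cv2.imread('pics/chk_side_6.2.png'); b=cv2.imread('pics/chk_top_6.2.png'); a=cv2.resize(a,(400,int(a.shape[0]*400/a.shape[1]))); b=cv2.resize(b,(400,400))
cv2.imwrite('pics/both.png',np.hstack([a[:375],b[:375]]))
E
```

```text
time: 6.5
eef_pos: [0.4827, 0.052, 0.0461]
tool_rot: [1.914, 2.491, 0.0]
contact_force: [0.5, 0.6, -0.3]
finger_gap: 0.0136
finger_force: 78.2
e [0.4827 0.052  0.0461] tx [-0.2574  0.9663 -0.0001] f [ 0.5316  0.6049 -0.2824]
top rod 100 a -0.11471816989098048 0.12128312451670048 l mid -0.001096067177063228 slope 0.012986448734977653 z [0.0635 0.0688 0.0746]
top roller 397 a -0.2786072556896625 -0.15030862917757373 l mid 7.315531835704261e-06 slope -0.014304263776546491 z [0.0812 0.086  0.0916]
side rod 160 a -0.038946113412649634 0.1222151135414058 l mid 0.00023385128492438151 slope 0.016635482293013013 z [0.0654 0.0703 0.0736]
side roller 0Traceback (most recent call last):
  File "<stdin>", line 3, in <module>
    return _nx.concatenate(arrs, 1, dtype=dtype, casting=casting)
           ~~~~~~~~~~~~~~~^^^^^^^^^^^^^^^^^^^^^^^^^^^^^^^^^^^^^^^
ValueError: all the input array dimensions except for the concatenation axis must match exactly, but along dimension 0, the array at index 0 has size 352 and the array at index 1 has size 375
```

```bash
cat > avg.py <<'E'
from h import *
np.set_printoptions(precision=4,suppress=True)
E=[];D=[];I=[]
for i in range(10):
    E.append(get_obs()['eef_pos']); im,d=grab_frame('top'); D.append(d); I.append(im)
e=np.mean(E,0); print('e',e,'std',np.std(E,0)); d=np.median(D,0); im=np.mean(I,0).astype(np.uint8)
ax=np.array([-.2593,.9658,0]); lx=np.array([.9658,.2593,0]); W=cloud('top',d); hsv=cv2.cvtColor(im,cv2.COLOR_RGB2HSV); Q=W-e; a=Q@ax; l=Q@lx; z=W[...,2]
rod=(abs(l)<.016)&(abs(z-.064)<.016)&(((a>.03)&(a<.115))|((a>-.115)&(a<-.05)))
rol=(abs(l)<.03)&(z>.07)&(z<.095)&(a<-.15)&(a>-.29)&(hsv[...,2]<75)
def fit(m,r):   # cylinder axis: (l-l0-s*a)^2+(z-z0-t*a)^2=r^2
    from scipy.optimize import least_squares
    A,L,Z=a[m],l[m],z[m]; am=A.mean()
    s=least_squares(lambda p: np.hypot(L-p[0]-p[1]*(A-am),Z-p[2])-r,[0,0,.064],loss='soft_l1',f_scale=.001)
    print(m.sum(),'a',A.min(),am,A.max(),'l0,slope,z0',s.x,'cost',np.sqrt(2*s.cost/m.sum()))
fit(rod,.008); fit(rol,.024)
save(cv2.resize(im[150:270,330:450],(600,600),interpolation=cv2.INTER_CUBIC),'avg_%.1f.png'%get_obs()['time'])
E
python3 -m handwheel '[[0,0,1.5,0,5],[0,0,0,0,5]]'; python3 avg.py; ls pics | grep avg
```

```text
time: 6.85
eef_pos: [0.4827, 0.052, 0.0475]
tool_rot: [1.914, 2.491, 0.0]
contact_force: [0.4, 0.6, -0.8]
finger_gap: 0.0138
finger_force: 78.2
e [0.4826 0.052  0.0473] std [0.     0.     0.0001]
144 a -0.11417613472423539 -0.002509661412684266 0.11474573849077292 l0,slope,z0 [-0.      0.0013  0.0638] cost 0.0010237869215188866
586 a -0.2788729597757015 -0.21392541463487597 -0.150276105510781 l0,slope,z0 [ 0.0007 -0.0096  0.0635] cost 0.0012128516290862109
avg_7.3.png
```

The cylinder fits from averaged frames put the rod and bore axes in line to within about 0.5 mm (lateral 0.0 against 0.0 at the mouth, height 63.8 against 63.5 mm). Inserting now.

```bash
python3 -m handwheel '[[2.6,-9.6,0,0,5],[2.6,-9.6,0,0,5],[1.3,-4.8,0,0,5],[1.3,-4.8,0,0,5],[1.3,-4.8,0,0,5],[1.3,-4.8,0,0,5],[0,0,0,0,5]]' 80
```

```text
time: 8.22
eef_pos: [0.493, 0.0133, 0.0473]
tool_rot: [-1.915, -2.491, 0.0]
contact_force: [0.1, -0.4, -1.1]
finger_gap: 0.0132
finger_force: 78.2
```

```bash
python3 -m handwheel '[[2.6,-9.6,0,0,5],[2.6,-9.6,0,0,5],[2.6,-9.6,0,0,5],[0,0,0,0,5]]' ; python3 -m handwheel '[[2.6,-9.6,0,0,5],[2.6,-9.6,0,0,5],[2.6,-9.6,0,0,5],[0,0,0,0,5]]'; python3 -m handwheel '[[2.6,-9.6,0,0,5],[2.6,-9.6,0,0,5],[0,0,0,0,5]]'
```

```text
time: 8.72
eef_pos: [0.5009, -0.016, 0.0472]
tool_rot: [-1.916, -2.49, 0.0]
contact_force: [0.4, -0.2, -0.3]
finger_gap: 0.0137
finger_force: 78.2
time: 9.22
eef_pos: [0.5087, -0.0447, 0.0473]
tool_rot: [-1.915, -2.49, 0.0]
contact_force: [0.4, -0.1, -0.2]
finger_gap: 0.0135
finger_force: 78.2
time: 9.6
eef_pos: [0.5139, -0.0639, 0.0472]
tool_rot: [1.915, 2.49, -0.0]
contact_force: [-0.8, -0.1, 0.1]
finger_gap: 0.0133
finger_force: 78.2
```

```bash
python3 -m handwheel '[[0,0,0,0,20],[0,0,0,0,30],[0,0,0,0,45],[-3.2,12,-1,0,45],[-4.3,16,-2,0,45],[-4.3,16,-2,0,45],[-4.3,16,0,0,45],[0,0,0,0,45]]'
python3 - <<'E'
from h import *
im,d=grab_frame('side'); a=im[150:270,250:410]
KT=w2c('wrist'); w,wd=grab_frame('wrist'); np.savez('w3.npz',d=wd,K=KT[0],T=KT[1],im=w)
save(np.hstack([cv2.resize(a,(400,300),interpolation=cv2.INTER_CUBIC),cv2.resize(w,(400,300))]),'rel.png')
E
```

```text
time: 10.6
eef_pos: [0.4974, -0.0018, 0.0424]
tool_rot: [1.912, 2.493, 0.0]
contact_force: [0.9, -0.1, -0.9]
finger_gap: 0.0451
finger_force: 0.0
```

View pics/rel.png

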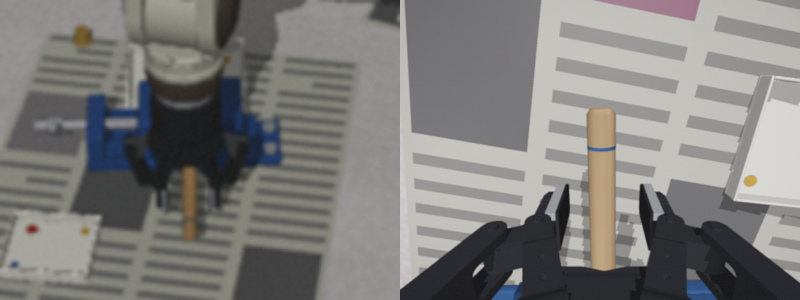

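The rod stays in the bore, with its outer end between the open fingers, ending at about (600,110) in the right-hand half. I'll measure the sag.

Run:
```python
from h import *
np.set_printoptions(precision=4,suppress=True)
f=np.load('w3.npz'); KT=(f['K'],f['T']); W=cloud('wrist',f['d'],KT); hsv=cv2.cvtColor(f['im'],cv2.COLOR_RGB2HSV); e=get_obs()['eef_pos']
m=(hsv[...,0]>8)&(hsv[...,0]<25)&(hsv[...,1]>60)&(abs(W[...,2]-.06)<.025)
m[:,:460]=0;m[:,:]&=(np.arange(640)[None]<505)
Q=W[m]-e; a=Q@[-.2593,.9658,0]; l=Q@[.9658,.2593,0]; z=W[m][:,2]
for lo in np.arange(0,.07,.01):
    s=(a>lo)&(a<lo+.01)
    if s.sum()>20: print(round(lo,3),s.sum(),'crest z',np.percentile(z[s],90),'l',(np.percentile(l[s],2)+np.percentile(l[s],98))/2)
print(a.max())
```

```text
Traceback (most recent call last):
ValueError: zero-size array to reduction operation maximum which has no identity
```

Run:
```python
from h import *
np.set_printoptions(precision=4,suppress=True)
f=np.load('w3.npz'); KT=(f['K'],f['T']); W=cloud('wrist',f['d'],KT); hsv=cv2.cvtColor(f['im'],cv2.COLOR_RGB2HSV); e=get_obs()['eef_pos']
m=(hsv[...,0]>8)&(hsv[...,0]<25)&(hsv[...,1]>60)&(abs(W[...,2]-.06)<.025)
m&=abs(np.arange(640)[None]-320)<35
Q=W[m]-e; a=Q@[-.2593,.9658,0]; l=Q@[.9658,.2593,0]; z=W[m][:,2]
for lo in np.arange(0,.07,.01):
    s=(a>lo)&(a<lo+.01)
    if s.sum()>20: print(round(lo,3),s.sum(),'crest z',np.percentile(z[s],90),'l',(np.percentile(l[s],2)+np.percentile(l[s],98))/2)
print(a.max())
```

```text
0.0 1055 crest z 0.06512084470617527 l 0.00016663783802292045
0.01 1117 crest z 0.06469636943854427 l 4.157279689684249e-05
0.02 1186 crest z 0.06430770774598878 l 2.0776609006192392e-05
0.03 929 crest z 0.06386317633188264 l -8.12694882456836e-05
0.04 1336 crest z 0.06332334789553856 l -0.0001849000641127585
0.05 1314 crest z 0.06281582507907939 l -0.00016314330279969952
0.05903108851233642
```

```bash
python3 -m handwheel '[[0,0,0,0,30],[0,0,0,0,10],[0,0,0,0,5],[0,0,0,0,5],[0,0,2,0,5],[0,0,2,0,5],[0,0,1.5,0,5],[0,0,0,0,5]]' 20; python3 -m handwheel '[[0,0,0,0,5],[0,0,0,0,5]]' 90;  python3 -m handwheel '[[2.6,-9.6,0,0,5],[2.6,-9.6,0,0,5],[0,0,0,0,5]]'
```

```text
time: 11.7
eef_pos: [0.4978, -0.0031, 0.0479]
tool_rot: [1.914, 2.491, 0.0]
contact_force: [-0.3, 0.6, -0.7]
finger_gap: 0.0148
finger_force: 21.1
time: 11.95
eef_pos: [0.4976, -0.0032, 0.0477]
tool_rot: [-1.914, -2.491, 0.0]
contact_force: [0.4, -0.0, -2.3]
finger_gap: 0.0132
finger_force: 87.8
time: 12.32
eef_pos: [0.5031, -0.0235, 0.0477]
tool_rot: [1.916, 2.49, -0.0]
contact_force: [1.2, -1.2, -2.1]
finger_gap: 0.0131
finger_force: 87.8
```

```bash
for i in 1; do python3 -m handwheel '[[1.3,-4.8,0,0,5],[0.8,-2.9,0,0,5],[0.5,-1.9,0,0,5],[0.5,-1.9,0,0,5],[0,0,0,0,5]]'; done; python3 -m handwheel '[[0.8,-2.9,0,0,5],[0.8,-2.9,0,0,5],[0,0,0,0,5]]'
```

```text
time: 12.95
eef_pos: [0.5049, -0.0316, 0.0472]
tool_rot: [-1.909, -2.489, -0.004]
contact_force: [-3.3, 13.1, -0.5]
finger_gap: 0.0129
finger_force: 87.9
time: 13.32
eef_pos: [0.5072, -0.0388, 0.0475]
tool_rot: [-1.912, -2.491, -0.001]
contact_force: [0.0, 5.5, -1.9]
finger_gap: 0.0127
finger_force: 88.0
```

```bash
python3 -m handwheel '[[0.8,-2.9,0,0,5],[0.8,-2.9,0,0,5],[0.8,-2.9,0,0,5],[0.8,-2.9,0,0,5],[0,0,0,0,5]]'; python3 -m handwheel '[[0.8,-2.9,0,0,5],[0.5,-1.9,0,0,5],[0,0,0,0,5]]'
python3 - <<'E'
from h import *
im,_=grab_frame('top'); s,_=grab_frame('side'); w,_=grab_frame('wrist')
for c in('top','side'): print(c,[(np.round(x['point']),round(x['p'],2)) for q in('bush',) for x in pinpoint(c,q)])
save(np.hstack([cv2.resize(im[180:260,370:450],(400,400),interpolation=cv2.INTER_CUBIC),cv2.resize(s[140:220,270:350],(400,400),interpolation=cv2.INTER_CUBIC)]),'out.png')
E
```

```text
time: 13.95
eef_pos: [0.511, -0.0518, 0.0479]
tool_rot: [1.914, 2.49, -0.0]
contact_force: [0.6, -0.8, -1.8]
finger_gap: 0.0132
finger_force: 87.9
time: 14.32
eef_pos: [0.5122, -0.0564, 0.0478]
tool_rot: [1.914, 2.491, -0.0]
contact_force: [1.2, -0.6, -1.7]
finger_gap: 0.0131
finger_force: 87.9
top []
side []
```

View pics/out.png

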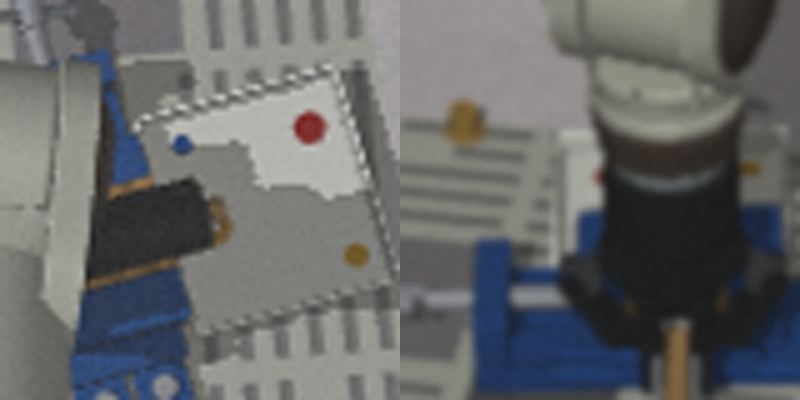

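Run:
```python
from h import *
np.set_printoptions(precision=3,suppress=True,linewidth=150)
D=[];I=[]
for i in range(4):
    im,d=grab_frame('top'); D.append(d); I.append(im)
W=cloud('top',np.median(D,0)); print((W[218:232,408:420,2]*1000).round().astype(int))
h=cv2.cvtColor(np.mean(I,0).astype(np.uint8),cv2.COLOR_RGB2HSV); m=(h[...,1]>90)&(h[...,0]>10)&(h[...,0]<28); m[:215]=0;m[235:]=0;m[:,:405]=0;m[:,425:]=0
print(m.sum(),W[m].mean(0),np.argwhere(m).mean(0), np.percentile(W[m][:,2],[5,50,95]))
```

```text
[[85 84 84 -1  3  5 -1  4  2  6  3  4]
 [88 86 87  4  4 67  4  1  1  0  6  4]
 [86 85 87 78 77 72 75 -2  4  0 -1  5]
 [87 86 91 92 77 73 75  6  1 -1  2  0]
 [89 86 92 84 76 71 77 74  4  2  2  5]
 [89 88 88 89 76 73 69 20  3  4  5  4]
 [83 86 87 88 81  4 21 22  3  2 -2  2]
 [85 83 87 82 86  0 24 21  5 -1 -5  2]
 [83 83 85 85 77 24 27  5  3  0 -2  4]
 [86 83 81 77 83 24  6  8  1  1  7 -4]
 [76 80 78 79 74  5 11  4  4 -3  9  2]
 [73 76 74 70 70  3  0  2 -1  5  1  3]
 [66 62 -2  1  1  1  1  1  0  3  4  1]
 [ 2  0  6  6  8  0  1 -3  1  4  0  7]]
16 [ 0.553 -0.232  0.035] [224.562 413.688] [0.005 0.024 0.074]
```

The top depth shows brass at 20–27 mm height, so the bush is down in the dish, and the rod tip just out of the bore at about 73 mm. I'll draw back to about 95 mm deep, let go and take the rod at its middle again, so it can go back in the tray.

```bash
python3 -m handwheel '[[-2.6,9.6,0,0,5],[-2.6,9.6,0,0,5],[-2.6,9.6,0,0,5],[-2.6,9.6,0,0,5],[-2.6,9.6,0,0,5],[-1.3,4.8,0,0,5],[0,0,0,0,5]]'; python3 -m handwheel '[[0,0,-2,0,5],[0,0,-2,0,5],[0,0,0,0,18],[0,0,0,0,25],[0,0,0,0,45],[4.4,-16.5,0,0,45],[4.4,-16.5,0,0,45],[4.4,-16.5,0,0,45],[2.4,-9,0,0,45],[0,0,0,0,45]]'
python3 - <<'E'
from h import *
np.set_printoptions(precision=4,suppress=True)
KT=w2c('wrist'); im,d=grab_frame('wrist'); W=cloud('wrist',d,KT); hsv=cv2.cvtColor(im,cv2.COLOR_RGB2HSV); e=get_obs()['eef_pos']
m=(hsv[...,0]>8)&(hsv[...,0]<25)&(hsv[...,1]>60)&(abs(W[...,2]-.06)<.025)&(abs(np.arange(640)[None]-325)<45)
Q=W[m]-e; a=Q@[-.2593,.9658,0]; l=Q@[.9658,.2593,0]; z=W[m][:,2]
for lo in np.arange(0,.14,.02):
    s=(a>lo)&(a<lo+.01)
    if s.sum()>20: print(round(lo,3),s.sum(),'crest z',np.percentile(z[s],90),'l',(np.percentile(l[s],2)+np.percentile(l[s],98))/2)
print(a.max())
t,d=grab_frame('top'); W=cloud('top',d); print((W[218:230,408:420,2]*1000).round().astype(int))
E
```

```text
time: 15.65
eef_pos: [0.4977, -0.0029, 0.0478]
tool_rot: [-1.913, -2.491, -0.0]
contact_force: [0.0, -0.0, -1.5]
finger_gap: 0.0129
finger_force: 88.0
time: 16.9
eef_pos: [0.5135, -0.0626, 0.0437]
tool_rot: [-1.916, -2.49, 0.0]
contact_force: [0.2, 0.1, -0.5]
finger_gap: 0.0449
finger_force: 0.0
0.0 1087 crest z 0.06811405283902155 l 0.0013788768322501653
0.02 1233 crest z 0.06737721290754538 l 0.0014626951454530055
0.04 1372 crest z 0.06646964028113696 l 0.0013933307536265834
0.06 1576 crest z 0.06564488776195654 l 0.0015375738487116652
0.08 1780 crest z 0.06483499530816288 l 0.0015382923625509625
0.1 1332 crest z 0.06400615559782881 l 0.0015581712232464301
0.10806628223415075
[[                  84                   80                   89
                     6                   -3                    7
                     5                    0                   -4
                     2                    0                    6]
 [                  91                   91                   83
                     6                   11                    7
  -9223372036854775808
[... 2080 characters left out ...]
       8                    7                    7
                    -6                   -1                   -3]
 [                  74                   82                   76
                    83                   82                    3
                     0                    2                    4
                     3                   15                   -8]
 [                  78                   69                   72
                    73                   75                    0
                    -2                   -3                   -5
                     9                   -4                   -4]]<stdin>:10: RuntimeWarning: invalid value encountered in cast
```

```bash
python3 -m handwheel '[[0,0,0,0,30],[0,0,0,0,10],[0,0,0,0,5],[0,0,0,0,5],[0,0,1.5,0,5],[0,0,1.5,0,5],[0,0,0.8,0,5],[0,0,0,0,5]]' 20; python3 -m handwheel '[[0,0,0,0,5],[0,0,0,0,5],[-2.6,9.6,0,0,5],[-2.6,9.6,0,0,5],[-2.6,9.6,0,0,5],[0,0,0,0,5]]' 60; python3 -m handwheel '[[-2.6,9.6,0,0,5],[-2.6,9.6,0,0,5],[-2.6,9.6,0,0,5],[-2.6,9.6,0,0,5],[-2.6,9.6,0,0,5],[-2.6,9.6,0,0,5],[-2.6,9.6,0,0,5],[-2.6,9.6,0,0,5],[-2.6,9.6,0,0,5],[0,0,0,0,5]]'; python3 avg.py
```

```text
time: 18.0
eef_pos: [0.5133, -0.0618, 0.0475]
tool_rot: [-1.914, -2.491, 0.0]
contact_force: [-0.6, 0.8, -2.3]
finger_gap: 0.015
finger_force: 20.7
time: 18.75
eef_pos: [0.5053, -0.0319, 0.0476]
tool_rot: [-1.912, -2.492, -0.001]
contact_force: [0.3, 1.5, -2.5]
finger_gap: 0.0145
finger_force: 58.5
time: 20.0
eef_pos: [0.482, 0.054, 0.0476]
tool_rot: [1.913, 2.492, 0.0]
contact_force: [0.6, -1.1, -0.4]
finger_gap: 0.014
finger_force: 58.7
e [0.4822 0.0533 0.0476] std [0.0001 0.0003 0.    ]
147 a -0.114651715522699 -0.00433951522911001 0.11439227227553732 l0,slope,z0 [0.0002 0.0063 0.0655] cost 0.0016965331229058338
594 a -0.2798939980617611 -0.21458127974352648 -0.15011470668324772 l0,slope,z0 [ 0.0005 -0.0089  0.0635] cost 0.0011779870038946382
```

The drift is out of the roller, with its tip about 25 mm clear. Carrying it back over the tray.

```bash
python3 -m handwheel '[[0,0,35,0,5],[0,0,40,0,5],[-6,38,10,9,5],[-6,38,10,9,5],[-6,38,0,9,5],[-6,38,0,9,5],[-6,38,0,9,5],[-6,38,0,9,5],[-7,38,0,10,5],[-7,41,0,10,5],[0,0,0,0,5]]'; python3 -m handwheel '[[0,0,0,0,5],[0,0,0,0,5]]'
cat > rod.py <<'E'
from h import *
np.set_printoptions(precision=4,suppress=True)
o=get_obs(); e=o['eef_pos']; R=cv2.Rodrigues(o['tool_rot'])[0]; print('e',e,'tx',R[:,0])
KT=w2c('wrist'); im,d=grab_frame('wrist'); W=cloud('wrist',d,KT); hsv=cv2.cvtColor(im,cv2.COLOR_RGB2HSV); save(im,'rod_%.1f.png'%o['time'])
Q=(W-e)@R; m=(hsv[...,0]>8)&(hsv[...,0]<25)&(hsv[...,1]>60)&(abs(Q[...,2]+.02)<.02)&(abs(Q[...,1])<.015); Q=Q[m]
for lo in np.arange(.01,.12,.02):
    s=Q[(Q[:,0]>lo)&(Q[:,0]<lo+.015)]
    if len(s)>20: print(round(lo,3),len(s),'top',-np.percentile(s[:,2],10),'y',(np.percentile(s[:,1],2)+np.percentile(s[:,1],98))/2)
E
python3 rod.py
```

```text
time: 21.88
eef_pos: [0.4315, 0.3624, 0.142]
tool_rot: [-0.022, -3.141, 0.0]
contact_force: [-0.1, -0.8, -0.8]
finger_gap: 0.0142
finger_force: 58.8
time: 22.12
eef_pos: [0.4325, 0.3595, 0.1427]
tool_rot: [0.033, 3.141, -0.0]
contact_force: [-0.8, -0.5, 0.0]
finger_gap: 0.0136
finger_force: 58.8
e [0.4325 0.3595 0.1427] tx [-0.9998  0.0208 -0.0001]
0.01 1806 top 0.023477353611105437 y 0.00023338374238945133
0.03 2063 top 0.022850506383280723 y 0.00012190053343135018
0.05 2324 top 0.022193914235220987 y 8.132183298176698e-05
0.07 2643 top 0.02147822639605963 y -1.2319738777147749e-05
0.09 2547 top 0.020793582812074662 y -6.465802999352718e-05
```

```bash
python3 -m handwheel '[[1,0.7,-40,0,5],[0,0,-40,0,5],[0,0,-20,0,5],[0,0,-10,0,5],[0,0,-6,0,5],[0,0,0,0,5],[0,0,0,0,5]]'; python3 -m handwheel '[[0,0,-2,0,5],[0,0,-2,0,5],[0,0,-2,0,5],[0,0,0,0,5]]' 40
```

```text
time: 23.05
eef_pos: [0.4334, 0.3611, 0.0273]
tool_rot: [0.03, 3.141, 0.0]
contact_force: [-0.3, -2.0, -1.7]
finger_gap: 0.0142
finger_force: 58.8
time: 23.55
eef_pos: [0.4331, 0.3611, 0.0204]
tool_rot: [-0.03, -3.141, -0.0]
contact_force: [-0.9, -1.2, -0.4]
finger_gap: 0.0138
finger_force: 58.9
```

```bash
python3 -m handwheel '[[0,0,-2,0,5],[0,0,-2,0,5],[0,0,0,0,5]]' 20; python3 -m handwheel '[[0,0,-1.5,0,5],[0,0,-1.5,0,5],[0,0,0,0,5]]' 20;  python3 rod.py
```

```text
time: 23.92
eef_pos: [0.4331, 0.3611, 0.0163]
tool_rot: [-0.03, -3.141, 0.0]
contact_force: [-0.3, -0.4, 0.2]
finger_gap: 0.0141
finger_force: 58.8
time: 24.3
eef_pos: [0.4333, 0.3611, 0.0136]
tool_rot: [0.03, 3.141, 0.0]
contact_force: [0.4, -1.0, 1.6]
finger_gap: 0.0141
finger_force: 58.9
e [0.4333 0.3611 0.0136] tx [-0.9998  0.0189 -0.0001]
0.01 1791 top 0.0238054903072413 y 0.00022143264479824098
0.03 4201 top 0.026097924016843004 y -3.1105159277631036e-05
0.05 4813 top 0.026100460202512332 y -1.2860034770018416e-05
0.07 5579 top 0.026203951603501387 y 8.505605179724707e-07
0.09 5857 top 0.02625816511619034 y -1.3737747506127954e-05
```

```bash
python3 -m handwheel '[[0,0,-1,0,5],[0,0,-0.8,0,5],[0,0,0,0,5]]' 20; python3 -m handwheel '[[0,0,0,0,15],[0,0,0,0,17],[0,0,0,0,20],[0,0,0,0,30],[0,0,0,0,60],[0,0,0,0,85],[0,0,0,0,85],[0,0,20,0,85],[0,0,40,0,85],[0,0,50,0,85],[0,0,40,0,85],[0,0,0,0,85]]'
python3 - <<'E'
from h import *
im,_=grab_frame('wrist'); save(im[:, :],'fin_w.png'); t,d=grab_frame('top'); s,_=grab_frame('side')
for n in('bush','old_bush','drift'): print(n,[(np.round(x['point']),round(x['p'],2)) for x in pinpoint('top',n)])
save(np.hstack([cv2.resize(im,(400,300)),cv2.resize(t[120:360,130:450],(400,300),interpolation=cv2.INTER_CUBIC)]),'fin.png')
E
```

```text
time: 24.72
eef_pos: [0.4334, 0.3611, 0.0119]
tool_rot: [0.03, 3.141, 0.0]
contact_force: [1.8, -1.0, 1.9]
finger_gap: 0.0138
finger_force: 59.0
time: 26.22
eef_pos: [0.4344, 0.362, 0.1655]
tool_rot: [0.03, 3.137, 0.006]
contact_force: [-0.1, 0.1, -0.8]
finger_gap: 0.0853
finger_force: 0.0
bush [(array([423., 221.]), 0.73), (array([232., 266.]), 0.63), (array([411., 223.]), 0.35)]
old_bush [(array([412., 224.]), 0.62), (array([440., 173.]), 0.45)]
drift [(array([171., 301.]), 0.65)]
```

View pics/fin.png

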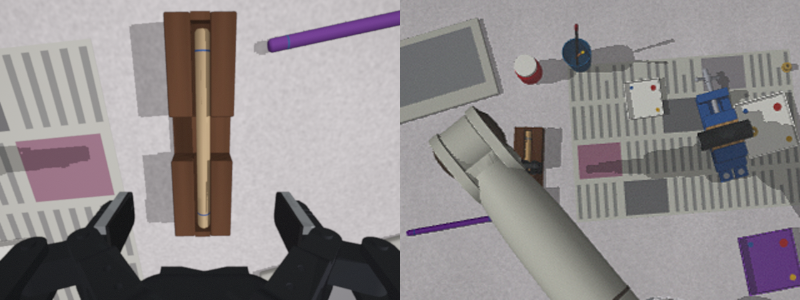

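The drift lies flat in its groove, from (202,28) to (204,228) in the left half. The bush is in the white dish beside the roller end, and the gripper is clear. Handing in.

```bash
python3 -c "
from plant import *
print(finish_job())"
```

```text
the job is handed in; nothing more can be done
None
```

The job is handed in, with no verdict returned: the bush was driven out and rests in the white dish, the drift is back flat in its tray, and the bystanders were not touched, about 26 s on the robot's clock.

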